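Load the press-die carousel through its gate

TASK

First turn the round die carousel by the bar handle at its centre until its empty cup stands at the loading point, in the middle of the gap in the guard ring, and let go of the bar. Then take the tall loose die with the plain straight round stem from the bench, stand it upright in that cup on the cup's floor, and leave the cup at the gap.

Things in the scene. Friction and masses are not known exactly. Their poses are not given: they have to be found in the camera images.
- die_mid (a point): The die to load: plain steel, a round foot 42 mm across and 14 mm high, a straight round stem 24 mm across above it, 84 mm high in all, 0.35 kg, standing on the bench. The other two loose steel dies are lower: 58 mm with a mushroom head, 46 mm with a square foot and block. This point: on its axis half-way up, 42 mm above its underside, on the stem; z up its axis.
- empty_cup (a point): The one empty cup of four on the carousel, a 250 mm aluminium disc that turns about its centre and stays where left (friction 0.1 N m). Cups: black, 88 mm from the axis, 90 degrees apart, 62 mm wide inside, 14 mm deep; three hold fixed dies up to 52 mm high. This point: centre of its floor, 38 mm above the bench, turning with it, z up. It starts 29 to 75 degrees from the gate.
- gate (a point): The loading point, fixed to the grey base: where the centre of the cup's floor must stand, 88 mm from the carousel's axis, 38 mm above the bench, inside the middle of the only gap (76 degrees) in the dark guard ring (280 mm across, top 60 mm above the bench), where a grey tongue sticks out of the base towards the robot. x points to the carousel's axis, z up.
- bar_grip (a point): The handle: a black bar across the carousel's centre, fixed to it, 64 mm long, 16 mm wide, from 60 to 106 mm above the bench (solid hub of 44 mm below it). This point: on the carousel's axis, 88 mm above the bench. x along the bar, y across its width, z up. The bar lies at 45 degrees to the lines of cups, so fingers beside it come down between the dies.

How it is judged (in metres and radians):
On the way:
1. the empty cup is turned to the loading point and the bar is let go, while the die is still away from the cup (horizontal distance between empty_cup and gate below 0.02 m and horizontal distance between die_mid and empty_cup above 0.08 m and contact force between the fingers and carousel below 0.1 N), for 0.2 s.
At the end, for the whole second after the job is handed in: The empty cup's centre is within 20 mm of the loading point (about 13 degrees); the die stands released and still in it, upright within 8 degrees, its axis within 14 mm of the cup's centre and its foot on the cup's floor (within 6 mm) (horizontal distance between empty_cup and gate below 0.02 m and horizontal distance between die_mid and empty_cup below 0.014 m and z of die_mid in the frame of empty_cup between 0.036 and 0.048 m and angle between die_mid's own z axis and vertical below 0.15 rad and linear speed of die below 0.02 m/s); the robot touches nothing.
It also fails if it takes over 51 s, if anything falls off the work surface, if the arm or the gripper's body presses on something with over 40 N, if the wrist force passes 120 N, or if a joint passes its speed limit or range.

ROBOT

A 6-joint arm with a two-finger parallel gripper is mounted at the origin on the work surface. World frame = base frame: x ahead of the robot, y to its left, z up, the work surface at z = 0. Lengths are in mm, angles in rad, forces in N, time in s.
With the tool pointing down it reaches from about 350 to 950 mm from the base axis. Payload 17.4 kg.
Tool frame: the origin (TCP) lies midway between the tips of the shut fingers; the grasp point (between the pads) lies 19 mm behind it; z points along the fingers, y is the direction in which the jaws open and shut (so a half turn about z gives the same grasp; the last joint's range is limited). The gripper opens to 93 mm and grips with 3 to 60 N. Pads are 15 mm wide; open, the fingers measure 128 mm over their backs; the gripper's body (75 mm by 188 mm) begins 65 mm behind the grasp point.
Start: joints at [1.164, 0.116, 1.442, -0, 1.584, -0.038], TCP at [243.343, 629.616, 218.646] pointing down, gripper open.
Joint ranges: [-2.83, 2.83], [-0.83, 2.19], [0.07, 2.5], [-1.14, 4.28], [0.01, 3], [-2.97, 2.97]. Speed limits (rad/s): [1.89, 1.89, 2.22, 3.14, 3.14, 3.14].

INTERFACE

Orientations are given as [roll, pitch, yaw] about the fixed x, y, z axes, in that order (R = Rz(yaw) Ry(pitch) Rx(roll)).
In Python, from station import r gives the robot as it stands.
- The arm moves only by the shell command python3 -m pendant 'ROWS'. ROWS is JSON, a list of rows, each a list of 5 numbers: the shift along the tool's x, y, z in mm, then the turn about the tool's z in units of 5 degrees (1.0 is 5 degrees), then the finger opening in mm, from 0 to 93. A call has exactly 8 rows; each row shifts and turns the commanded pose from where the row before left it, along the tool's axes as they then stand; what a row does not reach is not made up. A row lasts 1/12 s, in which the tool goes at most 41.7 mm and 7.16 degrees, less where a joint would pass 70% of its speed; a pose out of reach is approached as far as the arm can. A call with a gripper value outside its range is refused whole. The fingers move at their own pace and stop on an object; the grip force is fixed at half the most. Time passes only in rows, so rows that do not move let the fingers close, or fill a call up. It gives the time, the measured TCP pose, the force and the opening at its end, in the units of the state.
- r.sense(): the state, without advancing time (a new reading comes with each control period).
- r.read_camera(name): name is "scene" or "top"; returns a dict with "img" (420x560x3 uint8, red, green, blue), "camera_matrix" (3x3 intrinsics, pixels), "position" and "rotation" of the camera in the world. Camera axes: x right, y down, z forward; pixel columns grow to the right and rows downward; lengths in mm; the calibration is good to about 2 mm. A picture is of the moment at which its call begins. There is no depth.
- r.job_done(): hands the job in, once; it reports no verdict.
The state is a dict: "time": time; "joints": joint angles; "qd": joint speeds; "effort": joint torques, N m; "tool_pos": TCP position; "eef_rot": TCP orientation; "contact_force": force on the tool from outside, world axes, zero at the start; "ft_torque": the same for the moment, N m; "grip_width": finger opening in mm.
Only numpy, scipy, OpenCV 4.12 (cv2) and the standard library are available. Lean on these libraries where they do the work, as an engineer would, in place of code of your own. Each camera call takes 0.05 s, during which the arm holds its last target. There are 200 camera calls.

## Working session

There is one attempt and no reset: what is moved stays moved. The work goes in short steps, Python scripts to look and compute and a shell command to move; the robot and the scene stay as the last step left them, time stands still between calls to the robot, and variables do not carry over. Pictures are saved under pics/ and viewed, about 8 in all and at most 12, crops included, and the job is handed in when it is done.

```bash
mkdir -p pics; ls
cat > h.py <<'E'
import numpy as np, cv2
from station import r
def shot(name,fn,crop=None,s=1):
    c=r.read_camera(name); im=c["img"]
    np.savez("cal_"+name,K=c["camera_matrix"],p=c["position"],R=c["rotation"]); cv2.imwrite("pics/raw_%s"%fn,im[:,:,::-1])
    if crop: x0,y0,x1,y1=crop; im=im[y0:y1,x0:x1]
    im=cv2.resize(im,None,fx=s,fy=s,interpolation=cv2.INTER_CUBIC)
    cv2.imwrite("pics/"+fn,im[:,:,::-1])
def p2w(name,u,v,z):
    c=np.load("cal_"+name+".npz"); d=c["R"]@np.linalg.inv(c["K"])@[u,v,1.]; p=c["p"]
    return p+d*(z-p[2])/d[2]
def w2p(name,P):
    c=np.load("cal_"+name+".npz"); q=c["K"]@(c["R"].T@(np.array(P)-c["p"])); return q[:2]/q[2]
E
python3 - <<'E'
from h import *
shot("top","a.png",s=1.42); shot("scene","b.png",s=1.42)
for n in("top","scene"):
    c=np.load("cal_%s.npz"%n); print(n,c["p"],c["R"].round(3).tolist(),c["K"].tolist())
print(r.sense())
E
```

```text
pics
top [485.98081579 -45.64013379 788.80687201] [-3.034, 0.013, -1.565] [[412.7739365694089, 0.0, 284.2617677480327], [0.0, 412.7739365694089, 216.20546581062888], [0.0, 0.0, 1.0]]
scene [ 939.72950571 -400.05416052  568.78625252] [-2.321, 0.01, 0.866] [[417.75487920821524, 0.0, 284.5097964136988], [0.0, 417.75487920821524, 209.60363379519288], [0.0, 0.0, 1.0]]
{'time': 0.1, 'joints': array([ 1.16420153e+00,  1.16398896e-01,  1.44222381e+00, -8.68925788e-06,
        1.58397274e+00, -3.77736261e-02]), 'qd': array([-0.00032149, -0.00039406, -0.00208964,  0.00011837,  0.00125897,
       -0.00122508]), 'effort': array([ 1.54419376e-03, -7.22886157e+01, -6.23871589e+01,  7.82303209e-02,
        2.28046597e-02, -1.14156801e-04]), 'tool_pos': array([243.26794101, 629.43720517, 217.98964082]), 'eef_rot': array([-3.14059025e+00, -2.91875963e-05,  2.77277135e+00]), 'contact_force': array([ 0.19149457,  0.56621691, -0.18008541]), 'ft_torque': array([-0.02082589, -0.00716754, -0.01231543]), 'grip_width': 92.86204056581833}
```

View pics/a.png

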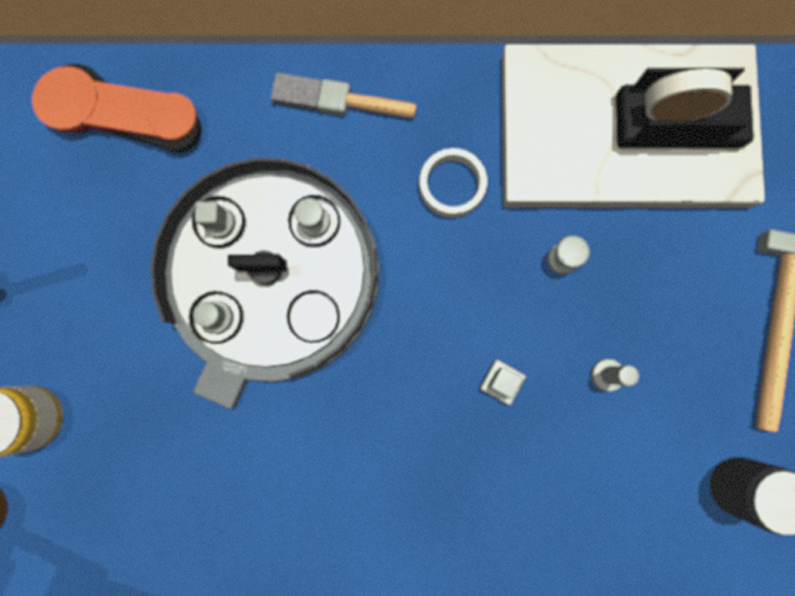

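View pics/b.png

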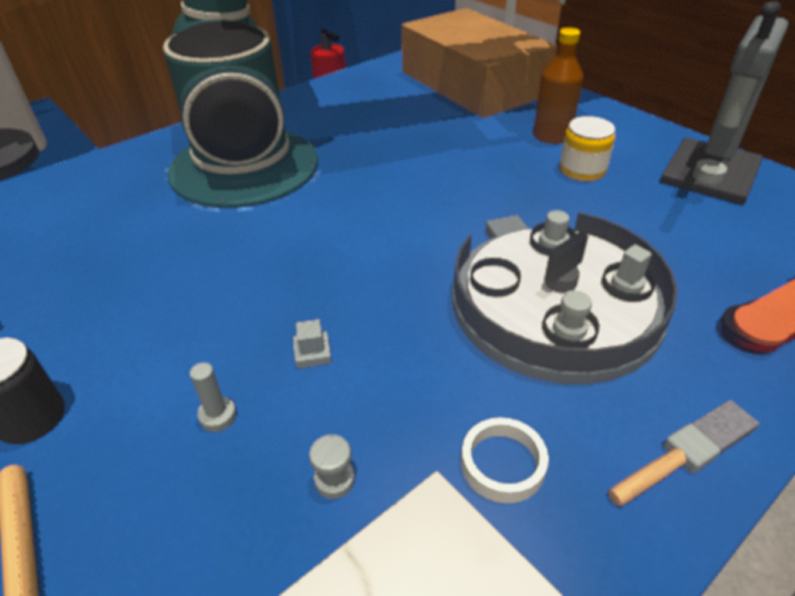

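The top view shows the carousel at about (266,270), the empty cup at (313,316), the tongue at (220,382), and the tall die with its foot at (607,376) and top at (627,376), all in scaled pixels (×1.42). The scene view agrees. Next I'll turn these into positions.

```bash
sed -i 's/R=c\["rotation"\]/R=Rotation.from_euler("xyz",c["rotation"]).as_matrix()/; 1a from scipy.spatial.transform import Rotation' h.py
python3 - <<'E'
from h import *
c=r.read_camera("top")
for n in("top","scene"):
    d=dict(np.load(f"cal_{n}.npz")); d["R"]=Rotation.from_euler("xyz",d["R"]).as_matrix() if d["R"].ndim==1 else d["R"]; np.savez("cal_"+n,**d)
f=lambda n,u,v,z:p2w(n,u/1.42,v/1.42,z)
print("die top",f("top",628,376,84),f("scene",203,371,84),"foot",f("top",606,376,14),f("scene",215,411,14))
print("others",f("top",573,250,58),f("top",505,382,46))
for t in((218,222),(315,221),(313,316),(215,317)): print("cup",f("top",*t,50))
print("cup scene",f("scene",497,277,50))
print("tongue corners",[f("top",*t,20).round(1)[:2].tolist() for t in((194,392),(234,407),(246,374),(206,360))])
print("bar ends top",f("top",228,262,106),f("top",286,262,106),"scene",f("scene",586,237,106),f("scene",548,272,106))
im=cv2.imread("pics/raw_a.png"); 
a=cv2.resize(im[100:280,95:280],None,fx=3.2,fy=3.2,interpolation=cv2.INTER_CUBIC)
cv2.imwrite("pics/c.png",a)
E
```

```text
die top [ 480.55039949 -303.29735171   84.        ] [ 487.29038769 -301.56904508   84.        ] foot [ 479.82816406 -300.26619137   14.        ] [ 485.71213602 -304.16694487   14.        ]
others [ 637.95108384 -249.13820229   58.        ] [ 471.79781871 -163.35189882   46.        ]
cup [674.7764575  205.16339907  50.        ]
cup [676.46777989  79.48292286  50.        ]
cup [553.34474137  79.25874386  50.        ]
cup [551.43507855 204.02502532  50.        ]
cup scene [562.80088106  76.81229974  50.        ]
tongue corners [[455.7, 237.7], [436.8, 184.6], [479.5, 170.4], [497.4, 223.7]]
bar ends top [612.03282455 172.28923313 106.        ] [612.29999717 103.30825015 106.        ] scene [624.55462494 168.38718829 106.        ] [637.19870975  77.95413713 106.        ]
```

View pics/c.png

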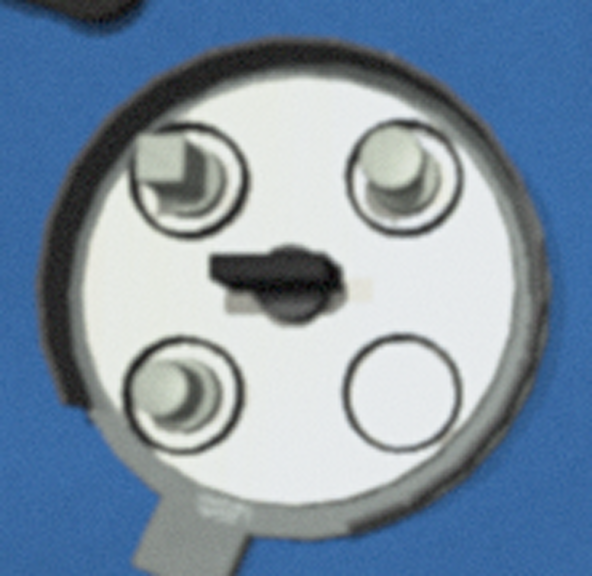

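Run:
```python
from h import *
f=lambda n,u,v,z:p2w(n,u/1.42,v/1.42,z).round(0)
b=f("scene",552,138,0);print("bottle base",b)
for h in(100,130,160,190,220):print(h,w2p("scene",[b[0],b[1],h])*1.42)
g=lambda u,v,z:p2w("top",95+u/3.2,100+v/3.2,z)
C=np.array([614,142])
for n,t in dict(endL=(62,400,60),endLb=(92,410,38),endR=(350,530,60),tin=(205,512,38),cup=(403,393,52),opp=(189,179,52),c3=(404,178,52),c4=(183,395,52)).items():
    w=g(*t)[:2]-C; print(n,(w+C).round(1),np.hypot(*w).round(1),np.degrees(np.arctan2(w[1],w[0])).round(1)%360)
```

```text
bottle base [311. 511.   0.]
100 [560.69382962  88.5972168 ]
130 [563.5040552   72.57743655]
160 [566.42275678  55.93928545]
190 [569.4563388   38.64625476]
220 [572.61171997  20.65890409]
endL [547.1 266.8] 141.6 118.2
endLb [543.2 258.6] 136.4 121.2
endR [476.2 104.1] 142.9 195.4
tin [485.6 191.4] 137.6 159.0
cup [552.7  78. ] 88.7 226.2
opp [675.  203.5] 86.6 45.2
c3 [676.   80.2] 87.5 315.1
c4 [550.9 201.9] 87.0 136.5
```

The bottle at (311,511) is about 195 mm tall, so I'll rise first. The gate is at about 157.5°, the cup at about 226° and the bar at about 91°.

```bash
python3 -m pendant '[[0,0,-40,0,93],[0,0,-40,0,93],[-32.6,-20.1,0,0,93],[-32.6,-20.1,0,0,93],[-32.6,-20.1,0,0,93],[-32.6,-20.1,0,0,93],[-32.6,-20.1,0,0,93],[-32.6,-20.1,0,0,93]]'
python3 -m pendant '[[-32.6,-20.1,0,0,93],[-32.6,-20.1,0,0,93],[-32.6,-20.1,0,0,93],[-32.6,-20.1,0,0,93],[-32.6,-20.1,0,0,93],[-32.6,-20.1,0,0,93],[-32.6,-20.1,0,0,60],[-32.6,-20.1,0,0,60]]'
python3 -m pendant '[[-32.6,-20.1,0,0,60],[-32.6,-20.1,0,0,60],[0,0,20,1.36,60],[0,0,20,1.36,60],[0,0,20,1.36,60],[0,0,20,1.36,60],[0,0,20,1.36,60],[0,0,20,1.36,60]]'
python3 -m pendant '[[0,0,10,1.36,60],[0,0,10,1.36,60],[0,0,10,1.36,60],[0,0,0,1.36,60],[0,0,0,0,60],[0,0,0,0,60],[0,0,0,0,60],[0,0,0,0,60]]'
python3 - <<'E'
from h import *
shot("top","d.png",s=1.42); shot("scene","e.png",(290,110,490,290),3.2);s=r.sense();print(s["tool_pos"],s["eef_rot"],s["time"])
E
```

```text
time: 0.82
tool_pos: [383.0, 445.0, 298.5]
eef_rot: [-3.141, -0.0, 2.773]
contact_force: [0.4, 0.5, -0.3]
grip_width: 92.4
time: 1.48
tool_pos: [568.4, 200.8, 298.6]
eef_rot: [-3.142, -0.0, 2.773]
contact_force: [1.0, 0.7, -0.3]
grip_width: 83.7
time: 2.15
tool_pos: [613.8, 141.5, 177.4]
eef_rot: [-3.141, -0.0, 2.055]
contact_force: [0.0, 0.3, 0.5]
grip_width: 59.8
time: 2.82
tool_pos: [614.1, 141.6, 149.1]
eef_rot: [3.141, -0.0, 1.589]
contact_force: [-0.7, 0.9, -0.1]
grip_width: 60.1
[614.01862676 141.6145886  148.9479469 ] [ 3.14118843e+00 -8.87616067e-05  1.58776166e+00] 2.9167
```

View pics/e.png

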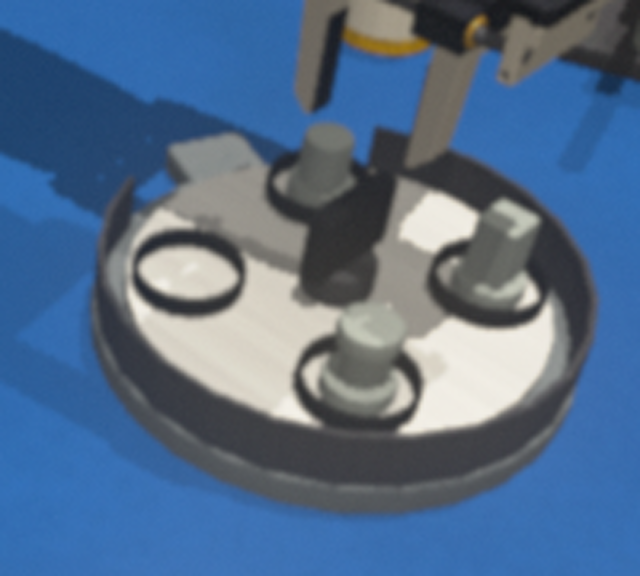

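The crop shows fingertips at about (315,110) and (425,165), and the bar's top running from (313,218) to (390,172). I'll check these against the projections.

Run:
```python
from h import *
q=lambda P:((w2p("scene",P)-[290,110])*3.2).round(0)
T=r.sense()["tool_pos"]
print("tips",q(T+[-30,0,0]),q(T+[30,0,0]),q(T+[-30,-7,0]),q(T+[30,-7,0]))
for dy in(-32,32): print("bar",q([614,142+dy,106]))
w=lambda u,v,z:p2w("scene",290+u/3.2,110+v/3.2,z).round(1)
print("bar ends",w(313,218,106),w(390,172,106)); print("cups",w(189,272,52),w(488,277,52),w(358,382,52),w(316,187,52))
d=cv2.imread("pics/raw_d.png"); cv2.imwrite("pics/d2.png",cv2.resize(d[100:280,95:280],None,fx=3.2,fy=3.2,interpolation=cv2.INTER_CUBIC))
```

```text
tips [318. 106.] [408. 154.] [310. 110.] [400. 159.]
bar [312. 216.]
bar [384. 170.]
bar ends [615.9 108.9 106. ] [617.7 175.1 106. ]
cups [563.   73.8  52. ] [680.4 201.9  52. ] [684.5  76.1  52. ] [559.2 194.3  52. ]
```

View pics/d2.png

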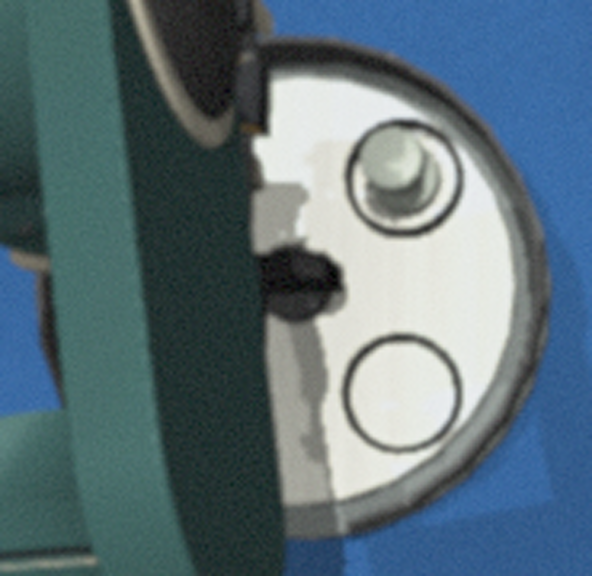

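The bar projects within about 2 mm of where I estimated it. Next: descend and grip the bar.

```bash
python3 -m pendant '[[0,1.5,25,0,60],[0,0,25,0,60],[0,0,20,0,60],[0,0,8,0,60],[0,0,2,0,60],[0,0,0,0,40],[0,0,0,0,10],[0,0,0,0,10]]'
python3 -m pendant '[[0,0,0,0,10],[0,0,0,0,10],[0,0,0,0,10],[0,0,0,0,10],[0,0,0,0,10],[0,0,0,0,10],[0,0,0,0,10],[0,0,0,0,10]]'
```

```text
time: 3.58
tool_pos: [616.1, 141.8, 70.2]
eef_rot: [3.14, -0.0, 1.586]
contact_force: [-0.1, -0.7, 0.4]
grip_width: 44.8
time: 4.25
tool_pos: [615.4, 141.7, 68.8]
eef_rot: [-3.141, 0.0, 1.586]
contact_force: [-4.0, 0.2, 5.0]
grip_width: 15.9
```

```bash
python3 -m pendant '[[0,0,0,0.5,10],[0,0,0,0.8,10],[0,0,0,1,10],[0,0,0,1,10],[0,0,0,1,10],[0,0,0,1,10],[0,0,0,1,10],[0,0,0,1,10]]'
python3 -m pendant '[[0,0,0,1,10],[0,0,0,1,10],[0,0,0,1,10],[0,0,0,1,10],[0,0,0,1,10],[0,0,0,0.8,10],[0,0,0,0.6,10],[0,0,0,0,10]]'
python3 -m pendant '[[0,0,0,0,10],[0,0,0,0,10],[0,0,0,0,20],[0,0,0,0,40],[0,0,0,0,60],[0,0,0,0,60],[0,0,0,0,60],[0,0,0,0,60]]'
python3 -m pendant '[[0,0,-20,0,60],[0,0,-30,0,60],[0,0,-40,0,60],[0,0,-30,0,60],[-40,0,0,0,60],[-40,0,0,0,60],[-40,0,0,0,60],[-40,0,0,0,60]]'
```

```text
time: 4.92
tool_pos: [614.4, 141.9, 68.8]
eef_rot: [-3.139, 0.001, 0.945]
contact_force: [-16.2, 1.5, 8.4]
grip_width: 15.6
time: 5.58
tool_pos: [613.8, 142.7, 68.8]
eef_rot: [-3.139, 0.003, 0.387]
contact_force: [-19.7, 7.0, 11.9]
grip_width: 16.0
time: 6.25
tool_pos: [615.5, 141.5, 68.5]
eef_rot: [3.142, 0.0, 0.39]
contact_force: [0.6, -0.4, -0.1]
grip_width: 48.7
time: 6.92
tool_pos: [465.9, 80.2, 188.2]
eef_rot: [3.142, 0.0, 0.391]
contact_force: [0.7, -0.6, 1.4]
grip_width: 60.0
```

The bar was turned and let go. Next I'll move over the die and check the gate.

```bash
python3 -m pendant '[[-13.1,36,0,0,60],[-13.1,36,0,0,60],[-13.1,36,0,0,60],[-13.1,36,0,0,60],[-13.1,36,0,0,60],[-13.1,36,0,0,60],[-13.1,36,0,0,60],[-13.1,36,0,0,60]]'
python3 -m pendant '[[-13.1,36,0,0,60],[-13.1,36,0,0,60],[0,0,20,0,60],[0,0,20,0,60],[0,0,20,0,60],[0,0,10,0,60],[0,0,0,0,60],[0,0,0,0,60]]'
python3 - <<'E'
from h import *
shot("top","f.png",(90,95,290,295),2.9); shot("scene","g.png",(90,160,290,340),3.2)
T=r.sense()["tool_pos"];print(T)
q=lambda P:((w2p("scene",P)-[90,160])*3.2).round(0)
u=np.array([np.cos(-1.18),np.sin(-1.18),0])
print("tips",q(T-30*u),q(T+30*u),"TCP axis at z84",q([T[0],T[1],84]),"z14",q([T[0],T[1],14]),"z0",q([T[0],T[1],0]))
E
```

```text
time: 7.58
tool_pos: [479.8, -227.6, 188.8]
eef_rot: [3.141, -0.0, 0.39]
contact_force: [0.4, 1.0, 0.7]
grip_width: 60.1
time: 8.25
tool_pos: [483.4, -302.0, 119.0]
eef_rot: [-3.141, 0.0, 0.391]
contact_force: [0.7, -0.4, -0.1]
grip_width: 59.9
[ 483.89129853 -302.21834501  120.19352921]
tips [190. 226.] [ 99. 314.] TCP axis at z84 [165. 321.] z14 [198. 410.] z0 [204. 426.]
```

View pics/f.png

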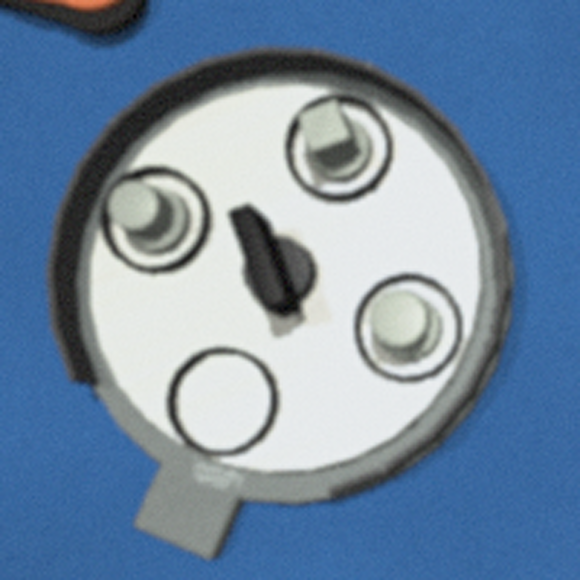

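View pics/g.png

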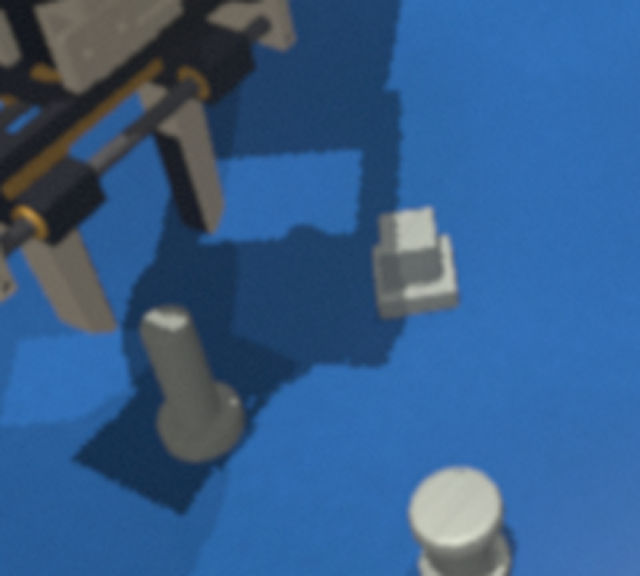

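The die's top at (165,319) and foot at (201,410) match the projection of the tool axis, (165,321) and (198,410). The top view shows the empty cup at (223,401), next to the tongue. Next I'll grip the die and compute the cup and gate angles.

```bash
python3 -m pendant '[[0,0,20,0,60],[0,0,25,0,60],[0,0,20,0,60],[0,0,10,0,60],[0,0,5,0,60],[0,0,0,0,40],[0,0,0,0,15],[0,0,0,0,15]]'
python3 -m pendant '[[0,0,0,0,15],[0,0,0,0,15],[0,0,0,0,15],[0,0,0,0,15],[0,0,0,0,15],[0,0,0,0,15],[0,0,0,0,15],[0,0,0,0,15]]'
python3 - <<'E'
from h import *
g=lambda u,v,z:p2w("top",90+u/2.9,95+v/2.9,z)[:2]
P=np.array([g(*t,52) for t in((223,401),(157,219),(339,147),(409,327))]);C=P.mean(0);print(C,P[0],np.hypot(*(P-C).T))
a=lambda p:np.degrees(np.arctan2(*(p-C)[::-1]))%360
print("cup",a(P[0]))
L=[g(75,382,60),g(97,388,38)];R=[g(330,497,60)];print("ends",[a(x) for x in L+R])
print("tongue",[a(g(*t,z)) for z in(20,38) for t in((174,540),(217,470))])
E
```

```text
time: 9.02
tool_pos: [484.0, -302.4, 40.2]
eef_rot: [3.14, -0.001, 0.39]
contact_force: [-0.5, 0.8, 0.1]
grip_width: 44.3
time: 9.68
tool_pos: [483.6, -302.2, 39.1]
eef_rot: [3.141, -0.0, 0.39]
contact_force: [0.9, -0.9, 5.3]
grip_width: 23.5
[613.90151712 140.67322664] [533.32707347 174.70682341] [87.46728919 86.82615586 87.35113728 87.17120065]
cup 157.10143663239836
ends [np.float64(119.55561634734417), np.float64(121.25138450234206), np.float64(194.36232125944747)]
tongue [np.float64(156.81710183208065), np.float64(159.53990978080793), np.float64(158.47815917835607), np.float64(161.81292503206873)]
```

```bash
python3 -m pendant '[[0,0,-20,0,15],[0,0,-30,0,15],[0,0,-30,0,15],[0,0,-20,0,15],[4.6,-8.5,0,0,15],[11.4,-21.1,0,0,15],[15.9,-29.6,0,0,15],[17.1,-31.7,0,0,15]]'
python3 -m pendant '[[17.1,-31.7,0,0,15],[17.1,-31.7,0,0,15],[17.1,-31.7,0,0,15],[17.1,-31.7,0,0,15],[17.1,-31.7,0,0,15],[17.1,-31.7,0,0,15],[17.1,-31.7,0,0,15],[17.1,-31.7,0,0,15]]'
python3 -m pendant '[[15.9,-29.6,0,0,15],[12.5,-23.3,0,0,15],[8,-14.8,0,0,15],[3.4,-6.3,0,0,15],[2.3,-4.2,0,0,15],[0,0,0,0,15],[0,0,0,0,15],[0,0,0,0,15]]'
python3 -m pendant '[[0,0,10,0,15],[0,0,10,0,15],[0,0,10,0,15],[0,0,5,0,15],[0,0,0,0,15],[0,0,0,0,15],[0,0,0,0,15],[0,0,0,0,15]]'
python3 - <<'E'
from h import *
shot("scene","i.png",(290,90,490,270),3.2)
T=r.sense()["tool_pos"];print(T)
q=lambda P:((w2p("scene",P)-[290,90])*3.2).round(0)
for z in(122,65,52,38):print(z,q([T[0],T[1],z]))
E
```

```text
time: 10.35
tool_pos: [493.1, -197.9, 136.4]
eef_rot: [-3.14, 0.002, 0.389]
contact_force: [1.6, 0.8, -4.8]
grip_width: 23.6
time: 11.02
tool_pos: [522.8, 89.5, 136.5]
eef_rot: [-3.141, 0.002, 0.391]
contact_force: [1.0, 0.2, -4.2]
grip_width: 23.4
time: 11.68
tool_pos: [533.1, 174.7, 138.4]
eef_rot: [3.141, 0.0, 0.389]
contact_force: [-0.2, 0.4, -3.8]
grip_width: 23.9
time: 12.35
tool_pos: [533.5, 175.7, 104.2]
eef_rot: [3.141, -0.001, 0.391]
contact_force: [-0.1, 0.3, -4.4]
grip_width: 23.8
[533.44981336 175.68960169 104.15966449]
122 [281. 151.]
65 [268. 228.]
52 [265. 244.]
38 [262. 262.]
```

View pics/i.png

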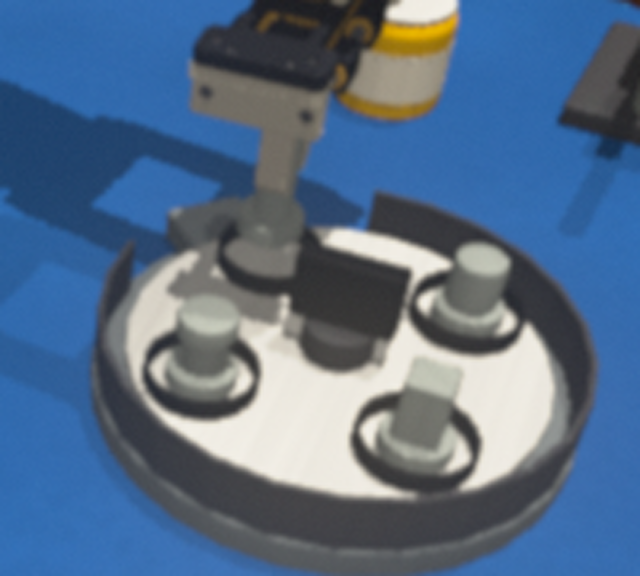

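The die hangs over the cup: foot centre is at about x=272 and the cup's centre at about x=271, with its left rim at 218. Next I'll lower it and watch the force.

```bash
python3 -m pendant '[[0,0,6,0,15],[0,0,6,0,15],[0,0,6,0,15],[0,0,4,0,15],[0,0,2,0,15],[0,0,1,0,15],[0,0,0,0,15],[0,0,0,0,15]]'
python3 -m pendant '[[0,0,0.5,0,15],[0,0,0.5,0,15],[0,0,0.5,0,15],[0,0,0.5,0,15],[0,0,0,0,15],[0,0,0,0,15],[0,0,0,0,15],[0,0,0,0,15]]'
```

```text
time: 13.07
tool_pos: [533.3, 175.6, 78.8]
eef_rot: [3.142, -0.0, 0.39]
contact_force: [-0.1, 0.8, -4.3]
grip_width: 23.9
time: 13.73
tool_pos: [533.4, 175.7, 77.1]
eef_rot: [-3.142, -0.001, 0.39]
contact_force: [-2.4, -0.2, 4.9]
grip_width: 23.8
```

It touched at TCP z = 77, as expected for the cup floor. Next: release and retreat.

```bash
python3 -m pendant '[[0,0,0,0,30],[0,0,0,0,40],[0,0,0,0,50],[0,0,0,0,60],[0,0,0,0,60],[0,0,0,0,60],[0,0,0,0,60],[0,0,0,0,60]]'
python3 -m pendant '[[0,0,-10,0,60],[0,0,-30,0,60],[0,0,-40,0,60],[0,0,-40,0,60],[-5,35,0,0,60],[-5,35,0,0,60],[-5,35,0,0,60],[-5,35,0,0,60]]'
python3 -m pendant '[[-5,35,0,0,60],[-5,35,0,0,60],[-5,35,0,0,60],[-5,35,0,0,60],[0,0,0,0,60],[0,0,0,0,60],[0,0,0,0,60],[0,0,0,0,60]]'
python3 - <<'E'
from h import *
shot("top","j.png",(90,95,290,295),2.9); shot("scene","k.png",(290,90,490,270),3.2)
E
cd pics; python3 -c "
import cv2;a=cv2.imread('j.png');b=cv2.imread('k.png');f=lambda i:cv2.resize(i,(400,int(i.shape[0]*400/i.shape[1])))[:360]
import numpy as np;a,b=f(a),f(b);cv2.imwrite('l.png',np.hstack([a[:360],b]))"
```

```text
time: 14.4
tool_pos: [533.2, 175.6, 76.6]
eef_rot: [3.142, 0.0, 0.39]
contact_force: [-0.7, -0.0, 1.0]
grip_width: 60.0
time: 15.07
tool_pos: [568.1, 37.1, 197.9]
eef_rot: [3.141, -0.001, 0.391]
contact_force: [-0.0, -0.4, -0.0]
grip_width: 59.8
time: 15.73
tool_pos: [602.7, -97.6, 197.1]
eef_rot: [3.142, -0.0, 0.391]
contact_force: [0.2, 0.8, 0.9]
grip_width: 60.1
```

View pics/l.png

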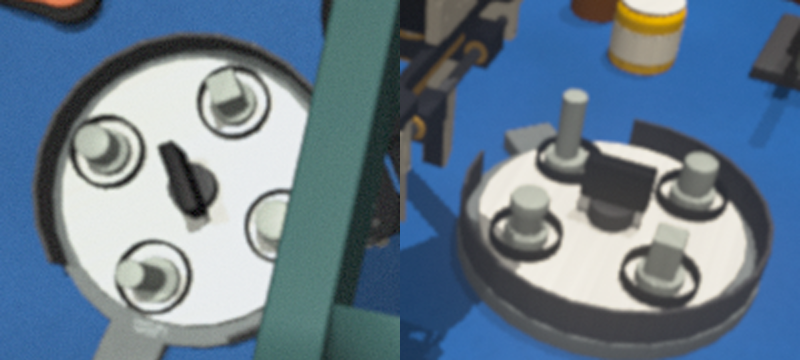

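The die stands upright in the cup: foot at about (155,277), cup centre at about (153,276). The cup is at the tongue and the gripper is clear.

```bash
python3 -c "
from station import r; r.job_done(); print(r.sense()['contact_force'])"
```

```text
the job is handed in; nothing more can be done
the job is handed in; nothing more can be done
```

I turned the carousel about 68° by its bar until the empty cup stood at the gap, and let go. Then I stood the tall die in that cup, released it, backed the arm clear and handed the job in at about 16 s of the 51 s allowed.

- **Cup at the gap:** after I let go of the bar, the top view put the cup at 157.1° about the carousel's axis. The gap ends and tongue gave about 157–158° for the loading point. Single tongue readings ranged from 156.8° to 161.8°, all well within the 13° tolerance. I did not measure this angle again after placing the die, but the last picture still shows the cup at the tongue.
- **Die in the cup:** the last pictures show it upright, its foot within about 2 mm of the cup's centre. It touched down at tool height 77.1 mm, as expected for the cup floor.
- **Forces:** the highest reading was about 24 N, at the wrist while turning the bar. It was under 1 N with the arm clear at the end.
- **Disagreements:** the two cameras differed by up to about 9 mm in x on my first rough readings. The close-up checks before gripping the bar and the die agreed within about 3 mm.

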